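# Reach the snuffer cap out from under the wire rack and cap the burner

## Task

The snuffer cap of the fondue burner has slid under the low wire rack. Take the reacher by its handle and trigger, slide its open jaws in around the cap, squeeze the trigger so that both jaws hold the cap, and draw it, still held, right out onto the open shelf. Then let the reacher go, leaving it lying flat on the shelf, and set the cap squarely on the mouth of the burner cup where it stands on the turntable, leaving the pot, the two dishes beside the burner and the bowls on the rack as they stand.

Things in the scene. Friction and masses are not known exactly. Their poses are not given: they have to be found in the camera images.
- reacher: compact reacher (grabber), 380 mm long, 0.22 kg, red and black, lying on its side, sliding freely on the shelf. Origin: on its underside, below the middle of the grip; x runs along the tube to the jaws, z up. Housing x = -27 to 73, y = -65 to -31, 30 mm high; tube 16 mm thick, axis at y = -48, z = 15 mm; head x = 235 to 275 mm, 42 mm wide, 26 mm high
- reacher_grip (a point): middle of the grip, reacher frame (0, 0, 15 mm). Fingers close along the reacher's x: one behind the black handle (22 mm thick, back at x = -27, y = -32 to 80, z = 0 to 30 mm), one before the red trigger (front at x = 27, y = -27 to 29, z = 4 to 26 mm): 54 mm apart with the trigger free, 37 mm fully squeezed. Nothing else within y = -27 to 80 mm
- jaw_mouth (a point): point between the jaws where a thing is held: reacher frame x = 319, y = -48, z = 12 mm. Open, the jaws leave a mouth 85 mm wide, measure 110 mm outside, and their tips reach x = 350 mm
- trigger (a joint): trigger travel, 0 (free, jaws open) to 0.017 m (squeezed to the handle). Its spring starts to give at 6 N, 9.4 N at full travel: up to 6 N, or fingers 50 to 53 mm apart, holds the reacher with open jaws. The jaws meet the cap after 12 mm (fingers 42 mm apart); beyond 8.4 N each jaw presses it with 0.37 N per newton of squeeze. 15 to 25 N does well. Let go, it springs back
- claw_left: jaw on the reacher's +y side, black, 89 mm long with an inturned tip, from z = 3 to 21 mm above the shelf. Origin at its pivot in the head, reacher frame x = 262, y = -34 mm. Both jaws turn in by 25 rad per metre of trigger travel
- claw_right: the other jaw, its mirror image; pivot at reacher frame x = 262, y = -62 mm
- cap: snuffer cap of the burner, 60 to 100 g, brass, upright. Origin: centre of its underside; z up. A tapered foot (radius 11 mm, widening to 14.5 mm, z = 0 to 5 mm) under a round disc of diameter 50 mm (z = 5 to 19 mm), with a black upright knob in the middle, z = 19 to 46 mm: diameter 14 mm, thickening to 19 mm above z = 35 mm
- cap_knob (a point): top of the cap's knob, 46 mm above the cap's origin
- rack: low chrome wire rack, fixed. Origin: on the shelf under its middle. Covers x = -150 to 150, y = -130 to 130 mm of its frame; cross wires every 25 mm, underside 79 mm and top 85 mm above the shelf; four 6 mm legs at the corners, all sides open between them. Its x points into the gap: the mouth at x = -150 mm faces the reacher; the cap starts 85 to 130 mm inside it
- burner: chrome burner cup on the turntable, 0.2 kg, loose, diameter 68 mm, 45 mm high, small wire loop to its x = 54 mm, 24 mm up. Origin: centre of its underside. The round mouth in its top, diameter 40 mm, has its rim 45 mm above the origin, 81 mm above the shelf; the cap's foot drops into it, the disc rests on the rim, the cap's origin then 40 mm above the burner's
- turntable: olive wood lazy Susan. Origin: on the shelf under its middle. Round platter, diameter 380 mm, top 36 mm above the shelf, turns stiffly (0.1 N m); the burner cup stands on its -x side, about 140 mm from the middle
- pot_rim (a point): point on the rim of the white enamel fondue pot that stands in the middle of the turntable, on the side of the burner cup. The pot has a diameter of 170 mm, is 98 mm high, and its long black handle points away from the burner. To be left alone
- dish1_rim (a point): point on the rim, towards the burner cup, of the small white porcelain dish (diameter 76 mm, 28 mm high) on the turntable, next to the burner on the turntable's +y side. To be left alone
- dish4_rim (a point): the same for the dish next to the burner on the turntable's -y side. To be left alone. Two more dishes and a glass jar (62 mm wide, 90 mm high) stand behind the pot
- bowls: two nested bowls, diameter 124 mm, 52 mm high, on top of the rack. Origin: centre of the underside. To be left alone
There are look-alikes about, which are no part of the job. Leave any blue, orange or white look-alike of the cap alone.

How it is judged:
By the outcome, as a careful person would: the job done as asked, in the order asked, and still so for the second after the job is handed in, with the robot touching nothing.
It also fails if it takes over 58 s, if anything falls off the work surface, if the arm or the gripper's body presses on something with over 40 N, if the wrist force passes 120 N, or if a joint passes its speed limit or range.

## Robot

A 6-joint arm with a two-finger parallel gripper is mounted at the origin on the work surface. World frame = base frame: x ahead of the robot, y to its left, z up, the work surface at z = 0. Lengths are in mm, angles in rad, forces in N, time in s.
With the tool pointing down it reaches from about 375 to 750 mm from the base axis. Payload 9 kg.
Tool frame: the origin (TCP) lies midway between the tips of the shut fingers; the grasp point (between the pads) lies 19 mm behind it; z points along the fingers, y is the direction in which the jaws open and shut (so a half turn about z gives the same grasp; the last joint's range is limited). The gripper opens to 85 mm and grips with 20 to 120 N. Pads are 22 mm wide; open, the fingers measure 114 mm over their backs; the gripper's body (76 mm by 85 mm) begins 54 mm behind the grasp point. The pads swing forward as they close: fully open they stand 13 mm farther back than shut.
Start: joints at [-1.4, 0.104, 0.097, 1.564, 0, 1.353], TCP at [227.459, -555.247, 231.331] pointing down, gripper open.
Joint ranges: [-2.99, 2.99], [-0.84, 1.86], [-1.1, 1.16], [-1.84, 2.11], [-1.51, 1.56], [-3.14, 3.14]. Speed limits (rad/s): [2.22, 2.22, 2.57, 3.14, 3.14, 3.14].

## Interface

Orientations are given as [roll, pitch, yaw] about the fixed x, y, z axes, in that order (R = Rz(yaw) Ry(pitch) Rx(roll)).
In Python, from rig import arm, fingers, planner, optics gives the robot as it stands. The module is installed in compiled form; this text tells all that it offers. Calls block until the motion is done:
- arm.move_to(position, orientation): joint-space move of the TCP to a pose.
- arm.line_to(position, attitude=None, rate=150, threshold=None): straight line of the TCP; attitude=None keeps the orientation; rate is the mean speed in mm/s. With threshold (N) it stops when the force on the tool has changed by that much, and returns True; else False.
- arm.movej(angles): joint-space move.
- fingers.set_gripper(opening, newtons=None): opening from 0.0 (shut) to 1.0 (fully open); newtons is the grip in N (None keeps the last); returns when the fingers have stopped.
- arm.hold(seconds).
- planner.ik(position, orientation): joint angles nearest the present ones, or None.
- optics.get_image(name): name is "scene" or "top"; returns the picture (384x512x3 uint8, blue, green, red); there is no depth.
- optics.camera_info(name): a dict with "intrinsics" (3x3 intrinsics, pixels), "R" (3x3) and "t" (3): a world point X has camera coordinates R X + t. Camera axes: x right, y down, z forward; pixel columns grow to the right and rows downward; lengths in mm; the calibration is good to about 2 mm. A picture is of the moment at which its call begins. camera_info takes no time and is no camera call.
A pose or a line that the arm cannot do raises arm.MotionError and nothing moves.
- arm.finish_job(): hands the job in, once; it reports no verdict.
Readings, each from a call of its own:
- arm.get_t(): time.
- arm.get_joints(): joint angles.
- arm.get_dq(): joint speeds.
- arm.get_tau(): joint torques, N m.
- arm.get_tcp_pos(): TCP position.
- arm.get_ee_rot(): TCP orientation.
- arm.get_ft_force(): force on the tool from outside, world axes, zero at the start.
- arm.get_torque(): the same for the moment, N m.
- arm.get_finger_gap(): opening from 0.0 (shut) to 1.0 (fully open).
Only numpy, scipy, OpenCV 4.12 (cv2) and the standard library are available. Lean on these libraries where they do the work, as an engineer would, in place of code of your own. Each camera call takes 0.05 s, during which the arm holds its last target. There are 200 camera calls.

## Working session

There is one attempt and no reset: what is moved stays moved. The work goes in short steps, each a Python script; the robot and the scene stay as the last script left them, time stands still between calls to the robot, and variables do not carry over. Pictures are saved under pics/ and viewed, about 8 in all and at most 12, crops included, and the job is handed in when it is done.

```bash
mkdir -p pics
python3 - <<'E'
from rig import arm,optics
import cv2,numpy as np
for n in("scene","top"):
    cv2.imwrite(f"pics/{n}0.png",cv2.resize(optics.get_image(n),None,fx=1.5,fy=1.5,interpolation=cv2.INTER_CUBIC))
    c=optics.camera_info(n);R=np.array(c["R"]);t=np.array(c["t"]);print(n,np.array(c["intrinsics"]).tolist(),R.round(4).tolist(),(-R.T@t).round(1))
print(arm.get_t(),arm.get_ee_rot())
E
```

```text
scene [[458.0100715807075, 0.0, 259.2025783741043], [0.0, 458.0100715807075, 193.04584691105342], [0.0, 0.0, 1.0]] [[0.8692, 0.4944, 0.01], [0.4223, -0.7317, -0.535], [-0.2572, 0.4693, -0.8448]] [ 940.9 -509.  1210.3]
top [[453.05670956437393, 0.0, 261.9582942575945], [0.0, 453.05670956437393, 190.91392432823642], [0.0, 0.0, 1.0]] [[-0.0101, -0.9999, 0.0079], [-0.9961, 0.0094, -0.088], [0.0879, -0.0088, -0.9961]] [ 514.5  100.4 1275. ]
0.1 [-3.14045006e+00 -2.46016003e-04  3.88809767e-01]
```

View pics/scene0.png

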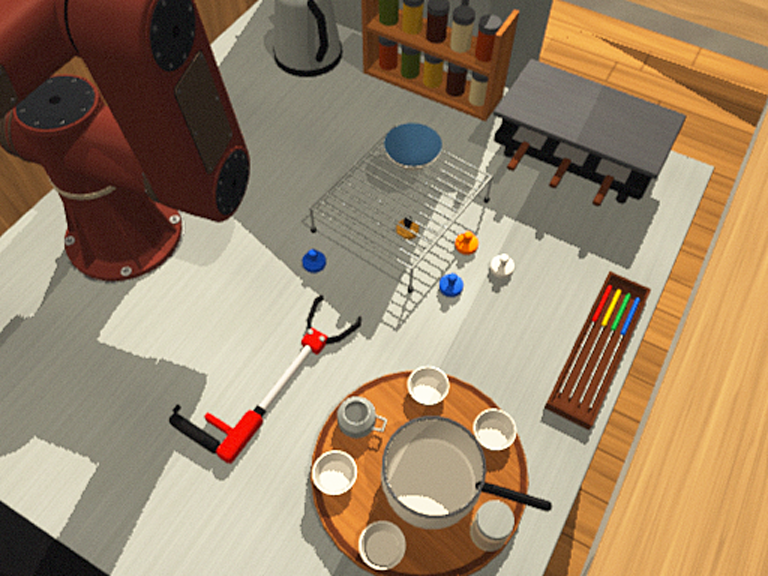

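View pics/top0.png

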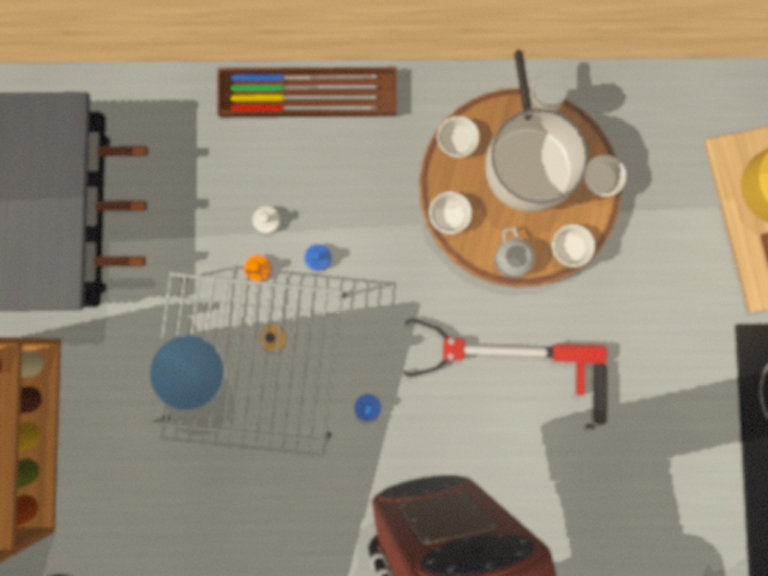

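Candidates for the cap in the top view (×1.5 pixels):
- brass with a black knob, (272,338), under the rack
- orange, (258,268)
- blue, (318,257) and (367,407)
- white, (266,219)

Only the brass one under the rack fits the description. The burner is at (515,257), and the reacher lies with its jaws to the left (+y). Next I'll measure and look at one crop.

```bash
cat > h.py <<'E'
from rig import arm,fingers,planner,optics
import cv2,numpy as np
def cam(n):
    c=optics.camera_info(n);return np.array(c["intrinsics"]),np.array(c["R"]),np.array(c["t"])
def ray(n,uv,z):
    K,R,t=cam(n);C=-R.T@t;d=R.T@np.linalg.inv(K)@np.array([uv[0],uv[1],1.]);return (C+d*(z-C[2])/d[2])
def proj(n,X):
    K,R,t=cam(n);p=K@(R@np.array(X,float)+t);return p[:2]/p[2]
def blobs(m,amin):
    k,l,s,c=cv2.connectedComponentsWithStats(m.astype(np.uint8));return [(c[i],s[i],l==i) for i in range(1,k) if s[i,4]>=amin]
E
python3 - <<'E'
from h import *
for n in("top","scene"):
    im=optics.get_image(n);hsv=cv2.cvtColor(im,cv2.COLOR_BGR2HSV);H,S,V=[hsv[...,i].astype(int) for i in range(3)]
    red=((H<5)|(H>174))&(S>190)&(V>110)
    print(n,"RED")
    for c,s,m in blobs(red,25):
        r=cv2.minAreaRect(np.argwhere(m)[:,::-1].astype(np.float32));print(c.round(1),s,np.round(r[0],1),np.round(r[1],1),round(r[2],1),ray(n,c,28).round(1))
    print("BRASS/ORANGE")
    for c,s,m in blobs((H>8)&(H<25)&(S>110)&(V>70),20):
        if s[4]<500: print(c.round(1),s,ray(n,c,19).round(1))
    print("BLUE")
    for c,s,m in blobs((H>105)&(H<125)&(S>170)&(V>60),20): print(c.round(1),s,ray(n,c,19).round(1))
    g=cv2.cvtColor(im,cv2.COLOR_BGR2GRAY)
    if n=="top":a,b=im[175:310,95:275],im[130:290,260:420]
    else:a,b=im[90:225,195:335],im[235:345,200:300]
    for i,x in enumerate((a,b)): cv2.imwrite(f"pics/{n}_c{i}.png",cv2.resize(x,(400,300),interpolation=cv2.INTER_CUBIC) )
t=[cv2.imread(f"pics/{n}_c{i}.png") for n in("top","scene") for i in(0,1)]
cv2.imwrite("pics/crops.png",np.vstack([np.hstack(t[:2]),np.hstack(t[2:])]))
E
```

```text
top RED
[171.5  71.5] [154  70  34   4  84] [170.5  71.5] [ 3. 33.] 90.0 [965.5 341.4  28. ]
[394.6 236.4] [384 232  19   9  77] [393. 236.] [ 8. 18.] 90.0 [ 495.7 -273.5   28. ]
BRASS/ORANGE
[390.9  86.5] [373  68  34  37 408] [ 920.2 -280.8   19. ]
[ 81.8 100.2] [ 66  98  32   6 157] [887.3 595.4  19. ]
[ 81.4 136.8] [ 65 134  32   6 159] [782.5 594.1  19. ]
[ 79.5 173.7] [ 64 171  32   6 163] [678.1 596.7  19. ]
[171.4 178.4] [162 170  19  18 262] [662.7 341.3  19. ]
[181.1 219.8] [178 217   7   8  41] [547.3 313.7  19. ]
[187.7 225.6] [186 220   5  12  43] [531.1 295.3  19. ]
[179.8 230. ] [176 227   8   7  39] [519.2 317.   19. ]
BLUE
[169.6  51.4] [156  50  31   3  53] [1027.7  349.1   19. ]
scene RED
[400.8 201.8] [394 190  14  25  99] [400.9 201.7] [ 3.9 26.4] 25.0 [968.1 335.2  28. ]
[208.9 226.8] [201 219  17  17 137] [209.1 226.4] [13.3 13.3] 33.7 [511.5 -26.9  28. ]
[156.3 288.7] [137 274  38  34 537] [156.3 290.7] [32.1 36.9] 85.9 [ 491.7 -255.8   28. ]
BRASS/ORANGE
[257.  36.] [254  32   7  10  22] [209.  783.8  19. ]
[51.7 47.5] [ 35  37  37  34 256] [-436.3  329.1   19. ]
[344.6 104. ] [338  94  15  18  67] [655.  625.7  19. ]
[369.6 119.9] [366 117   8   7  29] [759.6 601.   19. ]
[398.6 131.6] [395 128   8   7  31] [864.7 601.6  19. ]
[275.9 151.2] [273 148   6   7  29] [545.3 320.6  19. ]
[269.3 154.8] [264 150  13  10  69] [533.8 297.1  19. ]
[310.6 161.8] [303 154  16  16 192] [662.6 339.1  19. ]
[252.2 281.7] [249 279   7   7  34] [ 703.7 -107.    19. ]
BLUE
[208.8 173.7] [202 166  15  16 173] [404.4 135.9  19. ]
[300.1 189.8] [293 183  15  14 175] [682.  226.5  19. ]
[419.7 210.6] [414 199  13  24  71] [1028.8  340.3   19. ]
```

View pics/crops.png

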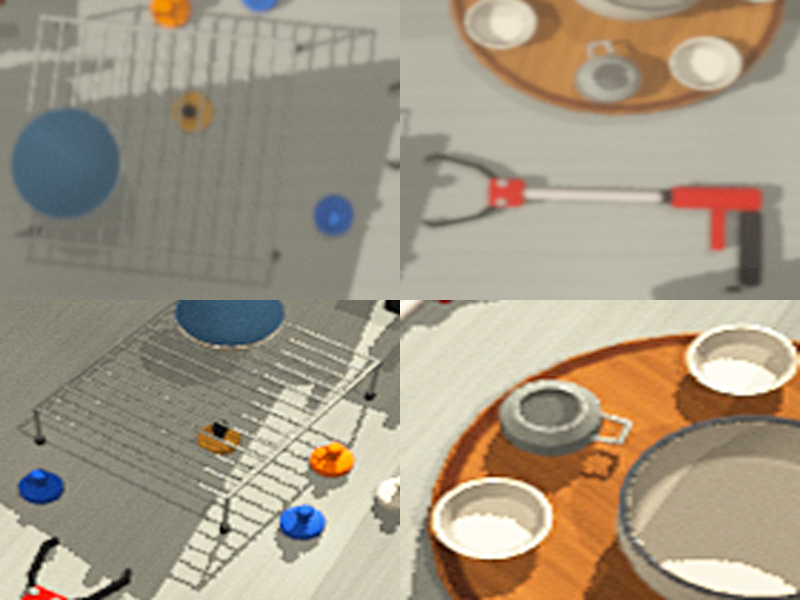

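Crop check: the brass cap with the black knob sits under the wires and is the only brass one. The burner mouth is open. Next I'll fix the cap, legs, reacher axis and burner mouth from both views.

Run:
```python
from h import *
ims={n:optics.get_image(n) for n in("top","scene")}
r=lambda n,uv,z:ray(n,uv,z)[:2].round(1)
for n,im in ims.items():
    hsv=cv2.cvtColor(im,cv2.COLOR_BGR2HSV);H,S,V=[hsv[...,i].astype(int) for i in range(3)]
    print(n)
    red=((H<7)|(H>170))&(S>140)&(V>70)
    win=np.zeros_like(red)
    if n=="top": win[215:270,280:410]=1
    else: win[210:320,125:225]=1
    for c,s,m in blobs(red&win,20):
        p=np.argwhere(m)[:,::-1].astype(np.float32)
        P=np.array([r(n,q,26)for q in p],np.float32)
        R=cv2.minAreaRect(P);print(" red",s,c.round(1),"mean",P.mean(0),"rect",np.round(R[0],1),np.round(R[1],1),round(R[2],1),"min",P.min(0),"max",P.max(0))
    tube=(S<60)&(V>170)&win if n=="scene" else None
    b=(H>8)&(H<28)&(S>80)&(V>50); w=np.zeros_like(b)
    if n=="top": w[210:240,170:198]=1
    else: w[140:168,258:286]=1
    p=np.argwhere(b&w)[:,::-1].astype(np.float32);cc,rad=cv2.minEnclosingCircle(p)
    print(" cap",len(p),p.min(0),p.max(0),cc,rad,r(n,cc,18),r(n,(p.min(0)+p.max(0))/2,18))
    k=(V<60)&w; 
    for c,s,m in blobs((V<55)&w,4): print("  knob",c.round(1),s,r(n,c,44))
    # burner: grey low sat on wood
    g=(S<70)&(V>40); w=np.zeros_like(g)
    if n=="top": w[150:186,325:362]=1
    else: w[262:295,222:262]=1
    for c,s,m in blobs(g&w,20): print("  burner",c.round(1),s,r(n,c,81))
print("feet",[r("top",u,0) for u in((230,196),(219.6,289.8),(110.8,279.4))])
print("feet scene",[r("scene",u,0) for u in((195+40*.35,90+140*.45),(195+225*.35,90+228*.45),(195+370*.35,90+95*.45))])
# enlarged burner top and scene side by side, plus cap
a=cv2.resize(ims["top"][145:195,315:375],(600,500),interpolation=cv2.INTER_NEAREST)[:,:400+200]
cv2.imwrite("pics/b1.png",np.hstack([cv2.resize(ims["top"][145:190,320:365],(400,400),interpolation=cv2.INTER_CUBIC),cv2.resize(ims["scene"][258:298,220:260],(400,400),interpolation=cv2.INTER_CUBIC)]))
```

```text
top
 red [296 225  13  15 134] [302.6 232.4] mean [509.21652  -20.976114] rect [510.2 -19.5] [33.1 38.3] 89.0 min [491.1 -36.2] max [529.6  -2.7]
 red [368 230  37  33 498] [386.6 238.8] mean [ 489.4643  -251.74763] rect [ 469.9 -250.1] [99.2 87.3] 89.4 min [ 426.2 -299.9] max [ 513.9 -200.7]
 cap 216 [172. 216.] [190. 234.] (181.25, 225.0) 9.250100135803223 [533.  313.3] [533. 314.]
  burner [342.5 170.6] [330 152  26  33 547] [ 671.9 -124.9]
scene
 red [201 218  18  18 164] [209.2 227. ] mean [511.8632   -26.061586] rect [511.6 -25.1] [42.4 46.4] 86.0 min [488.1 -47.1] max [534.3  -3.8]
 red [136 273  39  36 610] [156.7 289.1] mean [ 492.44046 -255.53511] rect [ 471.4 -252.6] [102.   96.9] 87.6 min [ 422.8 -305.3] max [ 521.1 -203.2]
 cap 129 [264. 146.] [279. 159.] (271.5, 152.5) 7.905794143676758 [535.1 309.6] [535.1 309.6]
  knob [271.2 148.3] [269 145   5   7  22] [535.1 306.1]
  burner [225.  265.3] [222 262  11  11  60] [ 630.7 -124.2]
  burner [238.  277.7] [225 264  33  28 580] [ 678.4 -137.1]
feet [array([613.4, 179.5]), array([353.1, 209.3]), array([384.9, 510.4])]
feet scene [array([351. , 216.5]), array([611. , 187.5]), array([645.1, 487. ])]
```

View pics/b1.png

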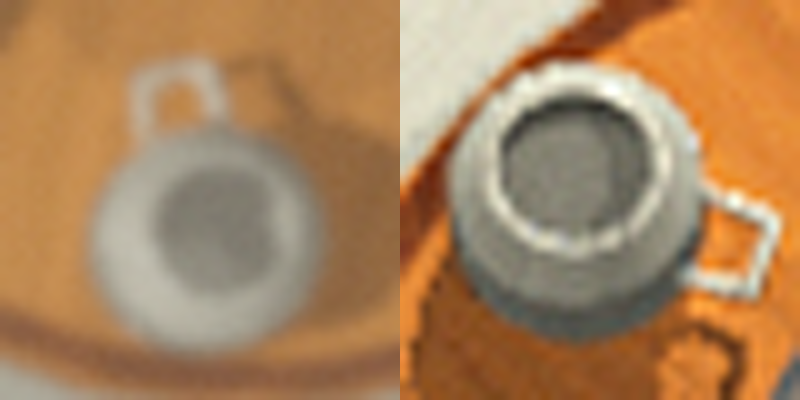

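Measurements against what they must be:

| Thing | Measured (mm) | Check |
|---|---|---|
| Rack mouth feet | (612,183), (352,213) | 262 apart, matches 260 |
| Rack direction | about 1.46 rad | – |
| Reacher yaw | about 1.52 rad | housing to head 231, matches 232 |
| Reacher origin | about (450,-273) | – |
| Cap | (534,311) | about 120 inside the mouth, in range |

The jaw lane is clear of both legs by about 29 mm or more and clear of the blue caps. Next I'll grip the reacher.

Run:
```python
from h import *
print("mouth",ray("top",(344.0,170.2),81).round(1),ray("scene",(237.6,274.6),81).round(1))
psi=1.521-np.pi/2; o=[np.pi,0,psi]
for p in([450,-272.6,0],[472,-14,0]): print(planner.ik(p,o))
arm.move_to([450,-272.6,110],o)
print(arm.line_to([450,-272.6,0.5],rate=80,threshold=12),arm.get_tcp_pos(),arm.get_ft_force())
fingers.set_gripper(0.612,20)
print(arm.get_finger_gap(),arm.get_ft_force(),arm.get_t())
cv2.imwrite("pics/s2.png",np.hstack([optics.get_image("scene")[190:340,100:300],optics.get_image("top")[190:340,240:440]]).repeat(2,0).repeat(2,1))
```

```text
mouth [ 673.1 -129.    81. ] [ 673.1 -130.    81. ]
[-0.79354656 -0.02442255 -0.46055123  1.13466765  0.          2.39784242]
[-0.30767581 -0.19836786 -0.62196095  1.14720323  0.          2.88371317]
False [ 450.33866038 -272.93235988    1.08176828] [ 0.24929582 -0.37180681 -1.13280165]
0.6160370294655879 [-1.48280938 -2.55704975  3.34616206] 3.6667
```

View pics/s2.png

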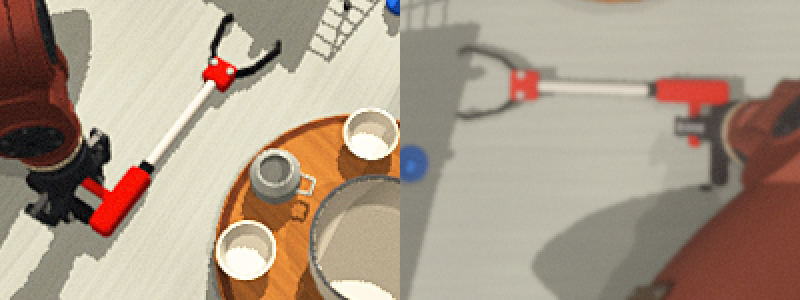

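The fingers straddle the handle and trigger, and the jaws are open. I'll advance partway, check the head position, then correct the lane.

```bash
cat >> h.py <<'E'
def head(n,ylo=-60,yhi=300):
    im=optics.get_image(n);hsv=cv2.cvtColor(im,cv2.COLOR_BGR2HSV);H,S,V=[hsv[...,i].astype(int) for i in range(3)]
    out=[]
    for c,s,m in blobs(((H<7)|(H>170))&(S>140)&(V>60),40):
        p=ray(n,c,24)
        if 470<p[0]<580 and ylo<p[1]<yhi: out.append((p[:2].round(1),s[4]))
    return out
E
python3 - <<'E'
from h import *
arm.line_to([455,-140,0.5],rate=60)
print(arm.get_tcp_pos(),arm.get_ft_force(),arm.get_finger_gap(),arm.get_t())
print(head("top"),head("scene"))
E
```

```text
[ 455.43212618 -140.30863901    0.98787882] [-0.26156144 -2.35439603  6.36717018] 0.6155712592598979 6.125
[(array([515. , 110.5]), np.int32(117))] [(array([517.5, 108.2]), np.int32(151))]
```

Run:
```python
from h import *
arm.line_to([466.5,-85,0.5],rate=60)
print(arm.line_to([470,-9,0.5],rate=50,threshold=15))
print(arm.get_tcp_pos(),arm.get_ft_force(),arm.get_finger_gap(),arm.get_t())
print(head("top"),head("scene"))
cv2.imwrite("pics/s3.png",np.hstack([cv2.resize(optics.get_image(n)[y:y+100,x:x+100],(400,400),interpolation=cv2.INTER_CUBIC) for n,x,y in(("scene",220,110),("top",140,180))]))
```

```text
False
[470.34914078  -9.14784765   0.96938855] [ 0.38137908 -2.37298154  6.64907616] 0.6116500909407315 8.9833
[(array([529.7, 236.5]), np.int32(78)), (array([519.6,  30.5]), np.int32(237))] [(array([531.3, 239.6]), np.int32(72)), (array([513.5,   8.2]), np.int32(469))]
```

View pics/s3.png

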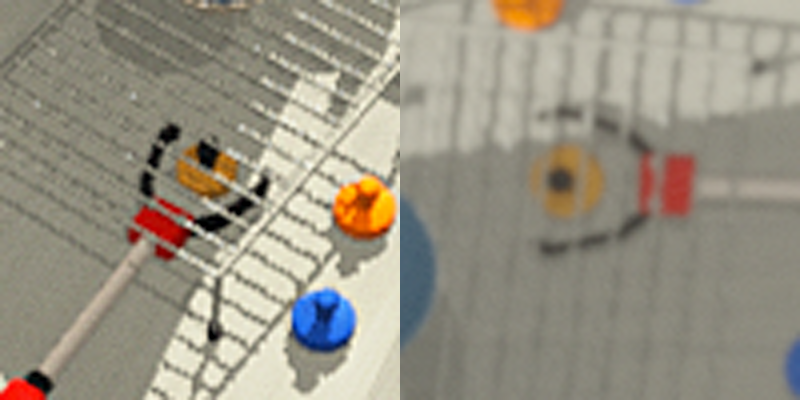

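The cap sits centred between the open jaws: jaw tips at columns 545 (top view), cap at (568,180). The head-to-cap distance is about 69 mm, which is about 63 after the 6 mm squeeze shift; nominal is 64. Now I'll squeeze and draw it out.

Run:
```python
from h import *
fingers.set_gripper(0.3,21); arm.hold(0.3)
print(arm.get_finger_gap()*85,arm.get_tcp_pos(),arm.get_ft_force(),arm.get_t())
p=np.array(arm.get_tcp_pos()); u=np.array([np.cos(1.49),np.sin(1.49),0])
q=p-130*u; q[2]=0.5; arm.line_to(q,rate=60)
print(arm.get_finger_gap()*85,arm.get_ft_force())
cv2.imwrite("pics/s4.png",np.hstack([cv2.resize(optics.get_image(n)[y:y+100,x:x+100],(400,400),interpolation=cv2.INTER_CUBIC) for n,x,y in(("scene",190,130),("top",190,180))]))
```

```text
41.54159280274561 [471.14239424 -10.08269688   1.92490203] [-0.89034452 -7.18233009 12.24795591] 9.725
40.72178874243513 [ 1.18112276  7.66348661 16.89962785]
```

View pics/s4.png

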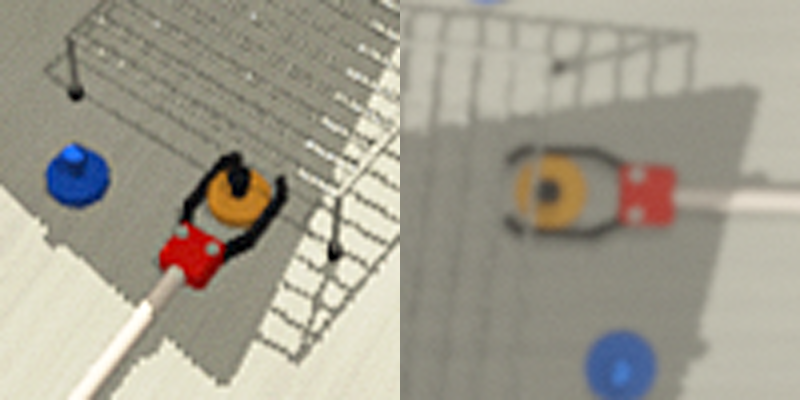

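Both jaws hold the cap at the rack mouth. The fingertips touch the shelf lightly (17 N), so I'll ease up 1 mm, draw the cap well clear, then release.

Run:
```python
from h import *
p=np.array(arm.get_tcp_pos()); u=np.array([np.cos(1.521),np.sin(1.521),0])
q=p-130*u; q[2]=1.5; arm.line_to(q,rate=70)
arm.hold(0.3)
print(arm.get_finger_gap()*85,arm.get_ft_force(),arm.get_tcp_pos(),arm.get_t())
cv2.imwrite("pics/held.png",optics.get_image("top"))
fingers.set_gripper(0.62,20); arm.hold(0.3); fingers.set_gripper(0.95); arm.hold(0.2)
p=arm.get_tcp_pos(); arm.line_to([p[0],p[1],130],rate=120)
print(arm.get_ft_force(),arm.get_t())
T=optics.get_image("top");S=optics.get_image("scene")
for n,im in(("top",T),("scene",S)):
    hsv=cv2.cvtColor(im,cv2.COLOR_BGR2HSV);H,Sa,V=[hsv[...,i].astype(int) for i in range(3)]
    for c,s,m in blobs((H>8)&(H<28)&(Sa>100)&(V>50),40):
        if s[4]<400:
            x=(s[0]+(s[2]-1)/2,s[1]+(s[3]-1)/2);g=ray(n,x,17)
            if 450<g[0]<620 and -80<g[1]<200:
                w=np.zeros_like(m);w[s[1]-4:s[1]+s[3],s[0]-2:s[0]+s[2]+2]=1
                print(n,s,g.round(1),ray(n,c,19).round(1),[(ray(n,k,44).round(1),a[4]) for k,a,_ in blobs((V<60)&w,3)])
cv2.imwrite("pics/s5.png",np.hstack([cv2.resize(i[y:y+150,x:x+150],(400,400),interpolation=cv2.INTER_CUBIC) for i,x,y in((S,120,170),(T,250,160))]))
```

```text
41.112322697390546 [-0.58816309  4.85130811 11.55129408] [ 456.06059242 -266.95293667    1.98292852] 14.45
[-0.85633859  0.18843629 -0.68164643] 16.8917
top [266 221  17  17 228] [519.4  57.1  17. ] [518.8  57.7  19. ] []
scene [218 201  17  16 185] [518.1  55.8  17. ] [520.9  52.8  19. ] [(array([484.8,  58.3,  44. ]), np.int32(8)), (array([520.4,  54.1,  44. ]), np.int32(31))]
```

View pics/s5.png

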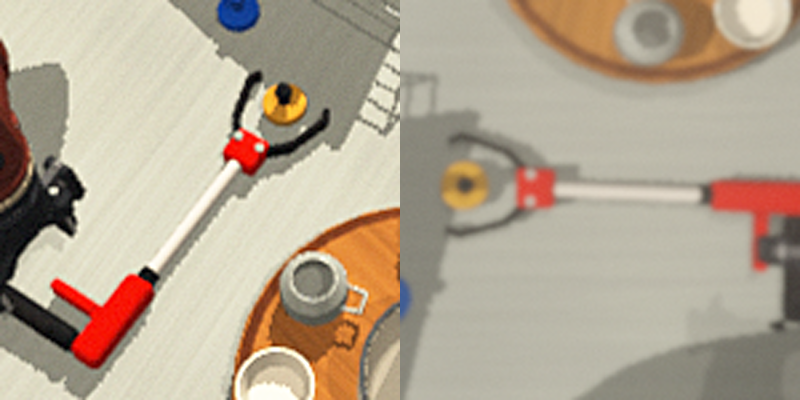

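The reacher has sprung open and lies flat, with the cap free and upright at (519,56) in both views. Next I'll pick it up by the knob and carry it over the burner mouth at (673,-129.5).

Run:
```python
from h import *
o=[np.pi,0,np.pi-0.05]
X=[519.2,56.0]
print(planner.ik([*X,24],o),planner.ik([673,-129.5,100],o))
arm.move_to([*X,110],o); fingers.set_gripper(0.5)
print(arm.line_to([*X,24],rate=80,threshold=8))
fingers.set_gripper(0.0,35)
print(arm.get_finger_gap()*85,arm.get_tcp_pos(),arm.get_ft_force())
p=arm.get_tcp_pos();arm.line_to([p[0],p[1],195],rate=130)
print(arm.get_finger_gap()*85,arm.get_ft_force())
arm.line_to([673.1,-129.5,195],rate=130)
arm.line_to([673.1,-129.5,135],rate=80)
arm.hold(.3);print(arm.get_finger_gap()*85,arm.get_tcp_pos(),arm.get_ft_force(),arm.get_t())
cv2.imwrite("pics/s6.png",np.hstack([cv2.resize(optics.get_image(n)[y:y+100,x:x+100],(400,400),interpolation=cv2.INTER_CUBIC) for n,x,y in(("scene",190,220),("top",290,120))]))
```

```text
[-0.14335339 -0.06140941 -0.45057697  1.18162877  0.         -0.09335339] [-0.38034561  0.37911273  0.17420519  1.36588878  0.         -0.33034561]
False
16.867850077250907 [519.60809066  55.99111408  24.50599061] [-0.00482007  0.09985361  3.66539268]
17.28475686938579 [ 0.4992194   0.62464873 -2.00429755]
16.995758798824404 [ 673.29500113 -129.57387     135.39474263] [ 1.04832718  0.39788611 -0.09473318] 25.8333
```

View pics/s6.png

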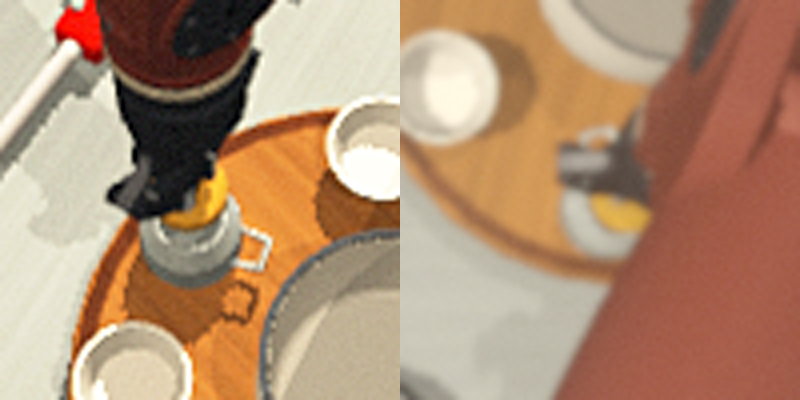

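Check for a swung or tilted cap: compare the visible brass with where an upright disc under the TCP should project.

Run:
```python
from h import *
P=[]
for n,x,y in(("scene",190,220),("top",290,120)):
    im=cv2.resize(optics.get_image(n)[y:y+100,x:x+100],(400,400),interpolation=cv2.INTER_CUBIC)
    for z,col in((130,(0,255,0)),(116,(255,255,0))):
        pts=[(proj(n,(673.3+25*np.cos(a),-129.6+25*np.sin(a),z))-[x,y]+.5)*4 for a in np.linspace(0,2*np.pi,60)]
        cv2.polylines(im,[np.int32(np.round(pts))],True,col,1)
    P.append(im)
cv2.imwrite("pics/s7.png",np.hstack(P))
```

```text
(no output)
```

View pics/s7.png

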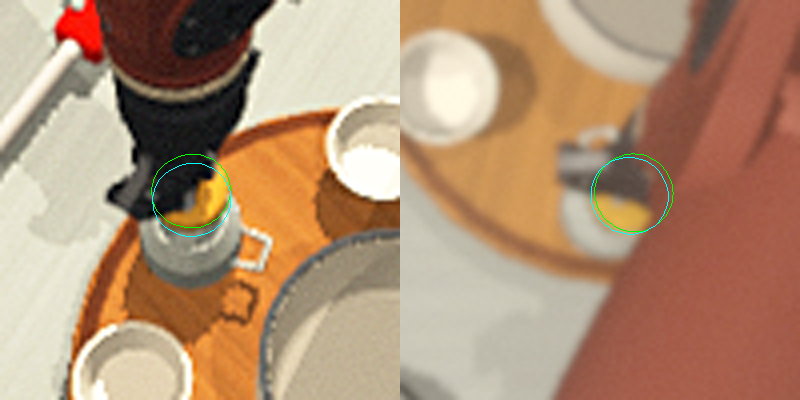

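The brass arcs coincide with the predicted upright disc in both views, so I'll lower it.

Run:
```python
from h import *
f0=np.array(arm.get_ft_force())
print(arm.line_to([673.1,-129.5,99.5],rate=30,threshold=4),arm.get_tcp_pos(),np.array(arm.get_ft_force())-f0)
fingers.set_gripper(0.45); arm.hold(0.3)
p=arm.get_tcp_pos();arm.line_to([p[0],p[1],200],rate=90)
arm.move_to([450,60,260],[np.pi,0,np.pi-0.05]); print(arm.get_t())
P=[]
for n,x,y in(("scene",180,200),("top",290,110)):
    im=optics.get_image(n);hsv=cv2.cvtColor(im,cv2.COLOR_BGR2HSV)
    P.append(cv2.resize(im[y:y+120,x:x+120],(400,400),interpolation=cv2.INTER_CUBIC))
cv2.imwrite("pics/s8.png",np.hstack(P))
```

```text
True [ 672.96123739 -129.41818892  100.5076406 ] [-0.50383656  0.51884834  4.8189578 ]
30.15
```

View pics/s8.png

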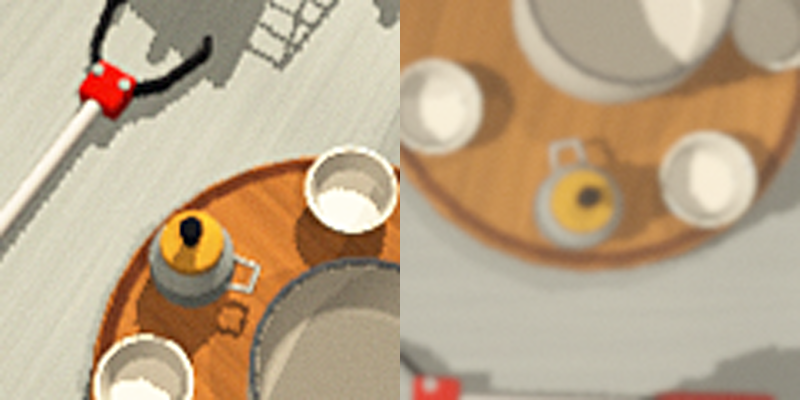

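Run:
```python
from h import *
for n in("top","scene"):
    im=optics.get_image(n);hsv=cv2.cvtColor(im,cv2.COLOR_BGR2HSV);H,S,V=[hsv[...,i].astype(int) for i in range(3)]
    e=proj(n,(673,-129.5,95)); w=np.zeros_like(H,bool);r=int(e[1]);c=int(e[0]);w[r-10:r+12,c-12:c+12]=1
    p=np.argwhere(w&(H>19)&(H<30)&(S>150)|(w&(V<50)))[:,::-1].astype(np.float32)
    cc,rad=cv2.minEnclosingCircle(p); print(n,e.round(1),np.round(cc,1),round(rad,1),ray(n,cc,93).round(1))
    w=np.zeros_like(H,bool);k=proj(n,(673,-129.5,120));w[int(k[1])-8:int(k[1])+9,int(k[0])-8:int(k[0])+9]=1
    for c,s,m in blobs((V<70)&w,5):print(" knob",c.round(1),s[4],ray(n,c,114).round(1))
arm.finish_job();print(arm.get_t())
```

```text
top [345.2 169.5] [344.3 169.9] 8.4 [ 672.2 -127.5   93. ]
scene [237.5 272.3] [237. 271.] 8.9 [ 669.4 -126.3   93. ]
 knob [236.6 269. ] 41 [ 670.9 -129.2  114. ]
the job is handed in; nothing more can be done
the job is handed in; nothing more can be done
```

The job is handed in: the snuffer cap now sits on the burner mouth, and the reacher lies flat on the open shelf with its jaws open. It took about 30 of the 58 seconds.

- **Drawing the cap out:** I slid the open jaws around the brass cap, squeezed at 21 N (fingers about 41 mm apart) and drew it, held by both jaws, about 140 mm clear of the rack. Then I released the trigger and lifted the gripper away.
- **Placing the cap:** I picked it up by the knob and lowered it onto the burner mouth. First contact came at tool height 100.5 mm, exactly the height expected for a seated cap.
- **Last checks:** The final pictures show the cap upright and centred in the mouth. The measured disc centre was (672,-128) from the top view and (669,-126) from the scene view. The burner mouth is at (673,-129.5), so the views agree to within about 5 mm. The top view gave no separate knob reading, and I did not re-measure the cap's tilt numerically.
- **Things to leave alone:** The burner, the pot edge and the nearest dishes look unmoved in the final crops. The bowls and the look-alike caps were not re-measured after the job. The jaw lane was kept clear of the look-alikes.
- **Contact with the shelf:** The fingertips touched the shelf lightly while squeezing, up to about 17 N, well below the 40 N limit.

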